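# Set out the oak toast samples from pale to charred

### The arm

A 7-joint arm with a two-finger parallel gripper is mounted at the origin on the work surface. World frame = base frame: x ahead of the robot, y to its left, z up, the work surface at z = 0. Lengths are in m, angles in rad, forces in N, time in s.
With the tool pointing down it reaches from about 0.4 to 0.85 m from the base axis. Payload 10.4 kg.
Tool frame: the origin (TCP) lies midway between the tips of the shut fingers; the grasp point (between the pads) lies 19 mm behind it (grip_depth is the distance from the TCP to the grasp point, in m); x points along the fingers, y is the direction in which the jaws open and shut, and the axes are right-handed (so a half turn about x gives the same grasp; the last joint's range is limited). The gripper opens to 85 mm and grips with 20 to 120 N. Pads are 22 mm wide; open, the fingers measure 114 mm over their backs; the gripper's body (76 mm by 85 mm) begins 54 mm behind the grasp point. The pads swing forward as they close: fully open they stand 13 mm farther back than shut.
Start: joints at [1.183, 0.332, -0.065, 1.46, 0.022, 1.35, -0.088], TCP at [0.223, -0.584, 0.231] pointing down, gripper open.
Joint ranges: [-2.6, 2.6], [-0.5, 2.12], [-1.47, 1.34], [0.16, 2.42], [-1.27, 4.41], [0.06, 2.06], [-2.6, 2.6]. Speed limits (rad/s): [2.22, 2.22, 2.79, 2.79, 3.14, 3.14, 3.14].

### API

Orientations are given as [roll, pitch, yaw] about the fixed x, y, z axes, in that order (R = Rz(yaw) Ry(pitch) Rx(roll)).
In Python, from workcell import sense, capture, get_calibration, close_job, grip_depth gives the robot as it stands.
- The arm moves only by the tool carry_out, never from a script. Its argument "moves" is a list of rows, each a list of 4 numbers: the shift along the world's x, y, z in mm, then the turn about the world's z in rad. A call has 1 to 5 rows; each row shifts and turns the commanded pose from where the row before left it; what a row does not reach is not made up. A row lasts 1/10 s, in which the tool goes at most 50 mm and 8.59 degrees, less where a joint would pass 70% of its speed; a pose out of reach is approached as far as the arm can. A call is refused whole if a number of a shift passes 50 or a number of a turn 0.15, either way. A call with a gripper value outside its range is refused whole. "hand" is the closure, from 0 (fully open) to 1 (shut), set as the call begins (left out, the last holds). The fingers move at their own pace and stop on an object; "grip_force" is the grip in N (left out, the last holds). Time passes only in rows, so rows that do not move let the fingers close. It gives the time, the measured TCP pose, the force and the opening at its end, in the units of the state.
- sense(): the state, without advancing time (a new reading comes with each control period).
- capture(name): name is "scene" or "top"; returns (picture, depth): 400x640x3 uint8, red, green, blue; 400x640 float32, m along the optical axis (not along the pixel's ray), 0 where there is no reading.
- get_calibration(name): a dict with "fx", "fy", "cx", "cy" (pixels), "R" (3x3) and "t" (3): a world point X has camera coordinates R X + t. Camera axes: x right, y down, z forward; pixel columns grow to the right and rows downward; lengths in m; the calibration is good to about 2 mm. A picture is of the moment at which its call begins. get_calibration takes no time and is no camera call.
- close_job(): hands the job in, once; it reports no verdict.
The state is a dict: "clock": time; "joint_pos": joint angles; "qvel": joint speeds; "joint_efforts": joint torques, N m; "tool_pos": TCP position; "ee_rot": TCP orientation; "ft_force": force on the tool from outside, world axes, zero at the start; "torque": the same for the moment, N m; "opening": finger opening in m.
Only numpy, scipy, OpenCV 4.12 (cv2) and the standard library are available. Lean on these libraries where they do the work, as an engineer would, in place of code of your own. Each camera call takes 0.05 s, during which the arm holds its last target.

### The job

Set out the four oak samples on the green board in order of shade, the palest on the mark beside the white post and then steadily darker to the charred one beside the black post, each lying flat and squarely within its white outline. One sample is still held in the brushing jig: swing the hold-down bar well up, clear of it, before taking that sample out, and leave the bar up. Do not disturb the white cup.

Things in the scene. Friction and masses are not known exactly. Their poses are not given: they have to be found in the camera images.
- pale_mid (a point): oak stave sample block, pale cream (raw oak), the lightest; 70 x 32 x 27 mm (x, y, z), 35 to 75 g, loose, lying flat on the table top. This point is its centre, 13.5 mm above its underside; x along its length, within 30 degrees of away from the robot. One of the four, a different one each time, lies in the jig under the bar; the others lie free
- honey_mid (a point): oak stave sample block, honey brown (light toast), second lightest; 70 x 32 x 27 mm (x, y, z), 35 to 75 g, loose, lying flat on the table top. This point is its centre, 13.5 mm above its underside; x along its length, within 30 degrees of away from the robot. One of the four, a different one each time, lies in the jig under the bar; the others lie free
- brown_mid (a point): oak stave sample block, deep brown (heavy toast), second darkest; 70 x 32 x 27 mm (x, y, z), 35 to 75 g, loose, lying flat on the table top. This point is its centre, 13.5 mm above its underside; x along its length, within 30 degrees of away from the robot. One of the four, a different one each time, lies in the jig under the bar; the others lie free
- charred_mid (a point): oak stave sample block, black (charred), the darkest; 70 x 32 x 27 mm (x, y, z), 35 to 75 g, loose, lying flat on the table top. This point is its centre, 13.5 mm above its underside; x along its length, within 30 degrees of away from the robot. One of the four, a different one each time, lies in the jig under the bar; the others lie free
- board: fixed green board, 100 x 400 x 12 mm (x, y, z), origin at the centre of its underside. Four white outlines (79 x 41 mm, long side along board x) are painted on top, centred at board x = 0, y = -127.5, -42.5, 42.5 and 127.5 mm. Fixed round posts, 18 mm across and 25 mm high, stand on it at board y = +184 and -184 mm, one white, one black; which is at which end varies
- white_post: the white post on the board, at the end where the palest sample goes; origin at the centre of its foot, on the board's top
- jig: fixed grey jig, no floor (a painted blue mat); origin on the table top, within 8 mm of the held block's centre; x away from the robot, y left (within 12 degrees). Back stop 10 mm high at jig x 43 to 53 mm; hinge block 44 mm high at x 2 to 38, y 80 to 110; bar rest 28 mm high at x 10 to 30, y -44 to -30. The held block is covered by the bar only at jig x 10 to 30, so its near half is free
- bar (a joint): hold-down bar angle, rad: 0 is down (level, just over the held block), 1.57 upright, stop at 2.2 (leaning back). Stiff hinge: about 2 N at the handle moves it; stays where left. Hinge axis along jig x at jig y = +95 mm, 34 mm above the table. The bar (20 mm wide, 11 mm thick, at jig x 10 to 30) reaches across the block to the -y side; that end rises as the angle grows
- bar_handle (a point): centre of the red round pin, 12 mm across, at the bar's free end, parallel to the hinge and 145 mm from it; with the bar down at jig x = 65, y = -50 mm, 34 mm above the table. It juts 63 mm from the bar's side, away from the robot. An upright gripper can pinch it across and follow the arc, the pin turning in the pads. x along the pin, y along the bar to the hinge
- cup: white ceramic cup, 58 mm across, 60 mm high, loose, standing on the table; origin at the centre of its underside; not to be disturbed
There are look-alikes about, which are no part of the job. Leave any turquoise look-alike of the part that bears pale_mid alone. Leave any purple look-alike of the part that bears brown_mid alone.

How it is judged:
By the outcome, as a careful person would: the job done as asked, in the order asked, and still so for the second after the job is handed in, with the robot touching nothing.
It also fails if it takes over 133 s, if anything falls off the work surface, if the arm or the gripper's body presses on something with over 40 N, if the wrist force passes 120 N, or if a joint passes its speed limit or range.

## Working session

There is one attempt and no reset: what is moved stays moved. The work goes in short steps, Python scripts to look and compute and a tool call to move; the robot and the scene stay as the last step left them, time stands still between calls to the robot, and variables do not carry over. Pictures are saved under pics/ and viewed, and the job is handed in when it is done.

Besides the shell and the picture viewer there is one more tool, called after "Request:" as a command line: name --pt "numbers of a row" for each row, then --argument value for the rest. carry_out: Moves the arm, as the interface text tells. Its arguments: {"type":"object","properties":{"moves":{"type":"array","items":{"type":"array","items":{"type":"number"}}},"hand":{"type":"number"},"grip_force":{"type":"number"}},"required":["moves"]}

```bash
mkdir -p pics; ls
python3 - <<'E'
from workcell import sense,capture,get_calibration,grip_depth
import cv2,numpy as np
print(sense(),grip_depth)
for n in("scene","top"):
    p,d=capture(n);cv2.imwrite(f"pics/{n}0.png",p[:,:,::-1]);np.save(f"pics/{n}0d.npy",d)
    print(n,get_calibration(n))
E
```

```text
pics
{'clock': 0.0, 'joint_pos': array([ 1.18341416,  0.33290915, -0.06471506,  1.46093776,  0.02161451,
        1.34988565, -0.08844963]), 'qvel': array([-5.26380191e-04,  3.49859948e-04,  1.05649421e-03, -2.49747125e-04,
       -9.84387261e-04, -9.03537463e-04, -6.89253406e-05]), 'joint_efforts': array([-1.41565652e-03, -6.25454664e+01,  4.81012592e-02, -3.91609168e+01,
        1.60428614e-02,  9.89155989e-03, -1.51151539e-05]), 'tool_pos': array([ 0.22283324, -0.5835302 ,  0.23049439]), 'ee_rot': array([-1.51905877,  1.56935261,  1.98740477]), 'ft_force': array([-0.43079763,  0.36018613,  0.13625028]), 'torque': array([-0.00071138, -0.00526729, -0.01178659]), 'opening': 0.08554510755599556} 0.0187
scene {'fx': 415.08652849901074, 'fy': 415.08652849901074, 'cx': 313.9136970934287, 'cy': 197.99772487471603, 'R': array([[-0.78306849,  0.62188006,  0.00830304],
       [ 0.43939744,  0.5626368 , -0.70026404],
       [-0.44015184, -0.54470637, -0.71383565]]), 't': array([ 0.35109696, -0.21075369,  1.24370166])}
top {'fx': 414.5711356778358, 'fy': 414.5711356778358, 'cx': 314.27306395774434, 'cy': 204.0464289117572, 'R': array([[-0.00350777, -0.99995032,  0.00933057],
       [-0.99239652,  0.002333  , -0.12305974],
       [ 0.12303186, -0.00969129, -0.9923554 ]]), 't': array([0.04669076, 0.47014113, 1.22099777])}
```

View pics/top0.png

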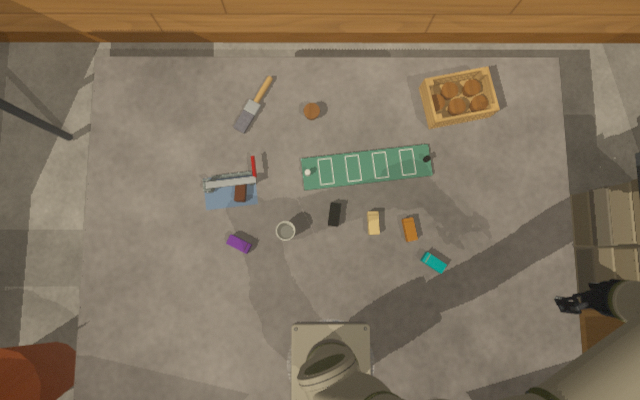

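View pics/scene0.png

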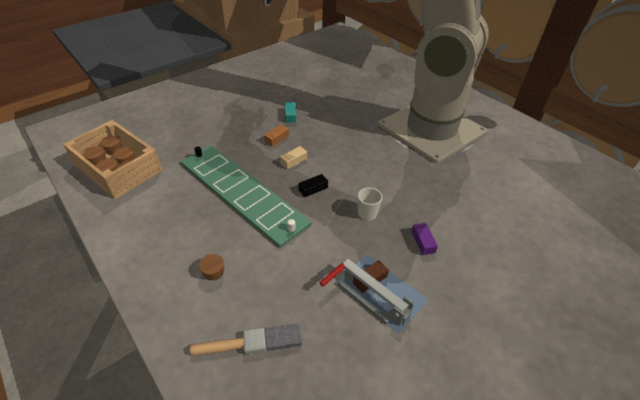

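Top view (up = +x, left = +y):
- Pale block at (373,222). Its look-alike is turquoise, at (433,262).
- Honey at (410,229) and charred at (334,213).
- Brown in the jig at (240,190). Its look-alike is purple, at (238,243).
- Cup at (286,231), white post at (307,172), black post at (427,158).
- Red pin at (254,165). The cork or stopper at (312,111) and the box at (460,97) are not part of the job.

I choose the four natural oak-coloured blocks. Next I check them in a close crop and measure.

```bash
cat > h.py <<'E'
from workcell import *
import cv2,numpy as np
def ray(n,uv,z):
    c=get_calibration(n);uv=np.atleast_2d(np.asarray(uv,float))
    r=np.c_[(uv[:,0]-c['cx'])/c['fx'],(uv[:,1]-c['cy'])/c['fy'],np.ones(len(uv))]@c['R']
    C=-c['R'].T@c['t'];s=(np.asarray(z)-C[2])/r[:,2]
    return C+r*s[:,None]
def cloud(n,d):
    c=get_calibration(n);v,u=np.mgrid[:400,:640]
    P=np.stack([(u-c['cx'])/c['fx']*d,(v-c['cy'])/c['fy']*d,d],-1)
    return (P-c['t'])@c['R']
def proj(n,X):
    c=get_calibration(n);q=np.atleast_2d(X)@c['R'].T+c['t']
    return np.c_[q[:,0]/q[:,2]*c['fx']+c['cx'],q[:,1]/q[:,2]*c['fy']+c['cy']]
E
python3 - <<'E'
from h import *
p=cv2.imread("pics/top0.png");d=np.load("pics/top0d.npy")
crop=p[130:280,190:450];cv2.imwrite("pics/crop0.png",cv2.resize(crop,None,fx=3,fy=3,interpolation=cv2.INTER_CUBIC))
s=cv2.imread("pics/scene0.png");cv2.imwrite("pics/crop1.png",cv2.resize(s[230:340,300:450],None,fx=5,fy=5,interpolation=cv2.INTER_CUBIC))
hsv=cv2.cvtColor(p,cv2.COLOR_BGR2HSV);W=cloud("top",d)
for nm,(u,v) in dict(pale=(373,222),honey=(410,229),char=(334,213),brown=(240,195),handle=(254,165),cup=(286,231),white=(307,172),black=(427,158),table=(350,270),board=(340,180)).items():
    print(nm,hsv[v,u],W[v,u].round(4))
E
```

```text
pale [ 20 107 207] [ 0.4154 -0.1305  0.0311]
honey [ 17 186 174] [ 0.3944 -0.2423  0.0256]
char [27 46 55] [ 0.4431 -0.014   0.0277]
brown [ 11 139 112] [0.4984 0.2695 0.028 ]
handle [  2 172 148] [0.5878 0.2268 0.0413]
cup [ 21  48 138] [0.3907 0.1315 0.0053]
white [ 22  30 212] [0.5667 0.067  0.0381]
black [23 58 53] [ 0.6092 -0.2977  0.0392]
table [ 20  49 135] [ 0.2725 -0.0623  0.0019]
board [ 68  77 142] [ 0.5469 -0.0344  0.0115]
```

View pics/crop0.png

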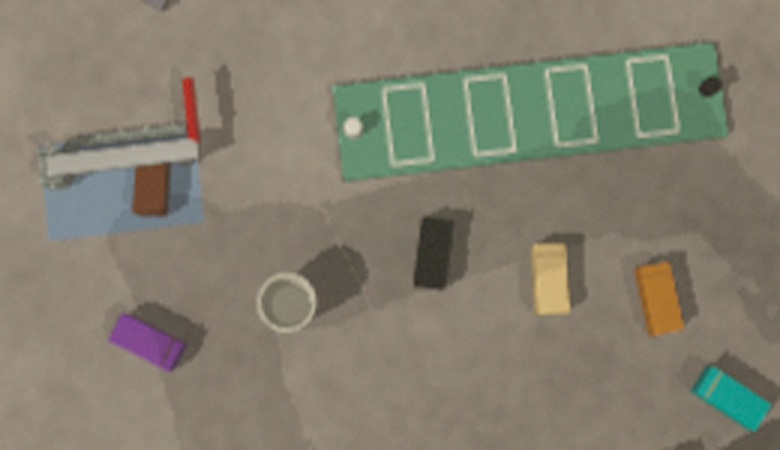

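View pics/crop1.png

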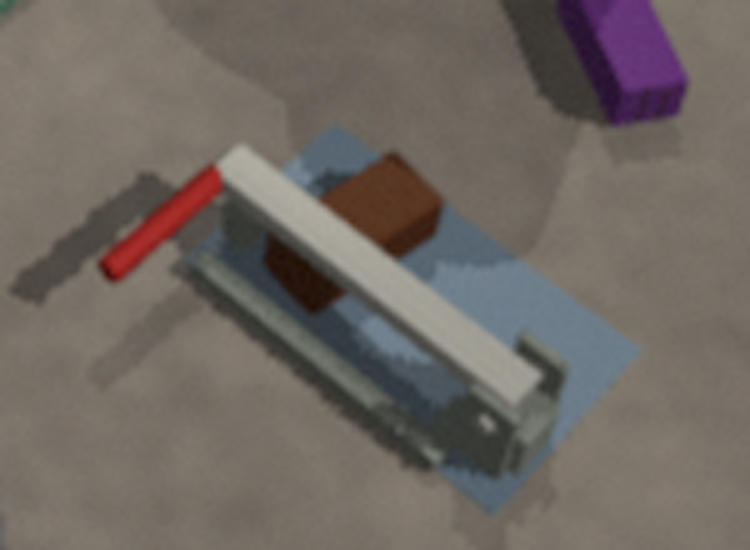

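```bash
cat > m.py <<'E'
from h import *
RNG=dict(pale=((17,75,165),(26,170,255)),honey=((10,165,90),(22,255,255)),char=((0,0,0),(180,120,75)),brown=((3,100,50),(15,190,150)))
def blocks(n,p,d,win,names=RNG,zt=0.027,zlo=0.018,zhi=0.04):
    hsv=cv2.cvtColor(p,cv2.COLOR_BGR2HSV);W=cloud(n,d)
    out={}
    for k in names:
        x,y=win[k]
        m=cv2.inRange(hsv,*RNG[k])>0
        m&=(abs(W[...,0]-x)<.06)&(abs(W[...,1]-y)<.06)&(W[...,2]>zlo)&(W[...,2]<zhi)&(d>0)
        nl,L,st,_=cv2.connectedComponentsWithStats(m.astype(np.uint8))
        m=L==1+np.argmax(st[1:,4])
        v,u=np.nonzero(m)
        # pixel corners for unbiased outline
        c=cv2.convexHull(np.c_[u,v].astype(np.float32))[:,0]
        r=ray(n,c,zt)[:,:2]*1000
        r=cv2.minAreaRect(r.astype(np.float32));bp=cv2.boxPoints(r)
        e=bp[1]-bp[0],bp[2]-bp[1];l=max(e,key=np.linalg.norm)
        a=np.arctan2(l[1],l[0]);a=(a+np.pi/2)%np.pi-np.pi/2
        out[k]=(np.round(r[0],1),np.round(sorted(r[1]),1),round(float(a),3),len(u),np.round(ray(n,np.c_[u,v],zt)[:,:2].mean(0)*1000,1),np.median(W[m][:,2]).round(4))
    return out
E
python3 - <<'E'
from m import *
win=dict(pale=(.415,-.13),honey=(.394,-.242),char=(.443,-.014),brown=(.499,.27))
for n in("top","scene"):
    p=cv2.imread(f"pics/{n}0.png");d=np.load(f"pics/{n}0d.npy");W=cloud(n,d);hsv=cv2.cvtColor(p,cv2.COLOR_BGR2HSV)
    for k,v in blocks(n,p,d,win).items():print(n,k,*v)
    # board
    H=cv2.inRange(hsv,(55,50,40),(85,255,255))
    nl,L,st,_=cv2.connectedComponentsWithStats(H);i=1+np.argmax(st[1:,4]);v,u=np.nonzero(L==i)
    r=cv2.minAreaRect((ray(n,np.c_[u,v],.012)[:,:2]*1000).astype(np.float32));print(n,"board",r)
    m=cv2.inRange(hsv,(0,0,170),(180,60,255))>0; m&=(W[...,2]>.004)&(W[...,2]<.02)&(abs(W[...,0]-.57)<.09)&(W[...,1]<.1)&(W[...,1]>-.32)
    nl,L,st,_=cv2.connectedComponentsWithStats(m.astype(np.uint8),connectivity=8)
    for i in range(1,nl):
        if st[i,4]>20:
            v,u=np.nonzero(L==i);r=cv2.minAreaRect((ray(n,np.c_[u,v],.012)[:,:2]*1000).astype(np.float32));print(" outline",np.round(r[0],1),np.round(r[1],1),round(r[2],1))
    # red
    m=(cv2.inRange(hsv,(0,140,70),(6,255,255))>0)&(abs(W[...,0]-.58)<.08)&(abs(W[...,1]-.227)<.06)
    v,u=np.nonzero(m);P=ray(n,np.c_[u,v],.034)[:,:2]*1000
    r=cv2.minAreaRect(P.astype(np.float32));print(n,"red",np.round(P.mean(0),1),cv2.boxPoints(r).round(1).tolist(),np.median(W[m][:,2]))
    # cup
    m=(W[...,2]>.05)&(W[...,2]<.07)&(abs(W[...,0]-.39)<.06)&(abs(W[...,1]-.13)<.06)
    v,u=np.nonzero(m);r=cv2.minAreaRect((ray(n,np.c_[u,v],.06)[:,:2]*1000).astype(np.float32));print(n,"cup",r)
E
```

```text
top pale [ 412.8 -131.8] [31.7 67.5] 0.044 243 [ 412.7 -131.8] 0.0274
top honey [ 394.5 -240.9] [32.2 66.2] 0.187 235 [ 394.4 -240.9] 0.0272
top char [440.1 -15. ] [31.8 68.4] -0.132 239 [440.1 -14.8] 0.027
top brown [505.4 270.7] [31.5 49.3] -0.056 168 [506.  270.3] 0.0272
top board ((589.4893798828125, -116.54620361328125), (100.6089859008789, 398.4114074707031), 6.653568267822266)
 outline [ 627.7 -240.7] [37.2 44.3] 7.7
 outline [ 619.6 -170.3] [61.7 27.8] 41.6
 outline [585.  -74.7] [83.7 45. ] 6.3
 outline [575.2  10.2] [83.7 44.6] 7.1
 outline [ 584.3 -139.6] [56.9  3.5] 6.8
top red [586.8 230.8] [[554.7000122070312, 232.5], [555.5999755859375, 222.8000030517578], [618.2000122070312, 228.8000030517578], [617.2000122070312, 238.60000610351562]] 0.040887548214328065
top cup ((388.2936096191406, 130.46884155273438), (53.79845428466797, 55.38739013671875), 44.951019287109375)
scene pale [ 417.1 -127.4] [33.8 67.8] 0.037 182 [ 413.8 -126.3] 0.0274
scene honey [ 382.7 -219.8] [2.5 5.4] 0.398 3 [ 383.3 -220. ] 0.0199
scene char [445.9  -8.3] [38.  72.3] -0.158 245 [445.1  -8.7] 0.027
scene brown [504.5 277. ] [33.3 38.6] -0.051 245 [503.6 276.4] 0.0276
scene board ((593.1768188476562, -109.28697204589844), (102.37059020996094, 402.2999572753906), 6.602578639984131)
 outline [607.7 -69.2] [37.3 42.2] 7.3
 outline [576.   12.5] [81.3 44.8] 7.0
scene red [586. 232.] [[551.0999755859375, 234.0], [552.5, 222.0], [619.0, 229.5], [617.7000122070312, 241.5]] 0.03957633607102025
scene cup ((393.9084167480469, 134.51950073242188), (62.632896423339844, 55.37832260131836), 47.3846549987793)
```

Run:
```python
from m import *
win=dict(pale=(.415,-.13),honey=(.394,-.242),char=(.443,-.014),brown=(.499,.27))
RNG['honey']=((6,120,90),(22,255,255))
for n in("top","scene"):
    print(n,"cam",-get_calibration(n)['R'].T@get_calibration(n)['t'])
    p=cv2.imread(f"pics/{n}0.png");d=np.load(f"pics/{n}0d.npy");W=cloud(n,d);hsv=cv2.cvtColor(p,cv2.COLOR_BGR2HSV)
    for k,v in blocks(n,p,d,win,zlo=.0235,zhi=.031).items():print(n,k,*v)
    # outlines: white-ish relative to green surrounding; adaptive
    S=hsv[...,1].astype(int)
    reg=(abs(W[...,0]-.59)<.08)&(W[...,1]<.12)&(W[...,1]>-.34)&(W[...,2]>.004)&(W[...,2]<.02)
    G=(cv2.inRange(hsv,(50,45,30),(95,255,255))>0)&reg
    # green interior regions enclosed by outlines
    blur=cv2.GaussianBlur(hsv[...,1],(0,0),.5)
    G2=G&(hsv[...,1]>70)
    nl,L,st,_=cv2.connectedComponentsWithStats(G2.astype(np.uint8),connectivity=4)
    for i in range(1,nl):
        if st[i,4]>60:
            v,u=np.nonzero(L==i);Q=ray(n,np.c_[u,v],.012)[:,:2]*1000
            r=cv2.minAreaRect(Q.astype(np.float32));print("  interior",st[i,4],np.round(r[0],1),Q.mean(0).round(1),np.round(r[1],1),round(r[2],1))
    cv2.imwrite(f"pics/g_{n}.png",G2.astype(np.uint8)*255)
```

```text
top cam [0.31650858 0.05742465 1.26908353]
top pale [ 412.8 -132.2] [30.9 67.5] 0.044 207 [ 412.8 -132.1] 0.0274
top honey [ 393.8 -241.9] [32.4 68.1] 0.179 216 [ 393.5 -242.2] 0.0272
top char [439.9 -14.9] [31.7 68. ] -0.135 198 [440.2 -14.7] 0.0271
top brown [505.4 270.7] [31.5 49.3] -0.056 151 [506.5 270.5] 0.0273
  interior 361 [ 608.9 -290.1] [ 608.7 -287.9] [95.7 45.8] 6.7
  interior 1364 [584.8 -79.6] [581.2 -90.4] [ 96.2 321.8] 6.7
  interior 222 [ 604.7 -242.5] [ 605.2 -242.4] [70.  32.2] 6.3
  interior 229 [ 595.  -157.8] [ 594.7 -157.8] [69.9 31.7] 6.6
  interior 232 [585.2 -73.4] [585.2 -73.4] [69.8 32.4] 6.2
  interior 134 [600.4  61. ] [601.2  60.7] [43.4 31.6] 89.9
  interior 230 [575.5  11. ] [575.4  11. ] [69.7 32.2] 6.7
scene cam [0.91495517 0.5776898  0.73730018]
scene pale [ 417.2 -128. ] [32.2 68. ] 0.049 167 [ 413.3 -127.6] 0.0277
scene honey [ 397.4 -236.9] [33.  69.4] 0.18 168 [ 397.7 -237.3] 0.0273
scene char [444.3 -10.4] [34.1 70.2] -0.145 210 [444.3 -10.8] 0.0273
scene brown [504.4 275.8] [30.8 38.6] -0.051 228 [503.9 275.4] 0.0277
  interior 2119 [ 593.7 -109.2] [599.3 -98.5] [100.  399.1] 6.7
  interior 196 [ 605.2 -240.6] [ 606.  -240.5] [69.4 29.6] 7.0
  interior 217 [ 595.5 -156.3] [ 596.3 -155.8] [69.8 30.1] 6.5
  interior 239 [585.7 -71.7] [586.4 -71.6] [69.2 30.7] 6.3
  interior 251 [576.   13.1] [577.1  12.6] [69.4 31.7] 5.9
```

```bash
cat >> h.py <<'E'
from scipy.spatial.transform import Rotation as Ro
def st():
    s=sense();R=Ro.from_euler('xyz',s['ee_rot']).as_matrix()
    # yaw of "block axis" held (perp to jaw) mod pi
    a=np.arctan2(R[1,1],R[0,1])-np.pi/2;a=(a+np.pi/2)%np.pi-np.pi/2
    print('t',round(s['clock'],2),'tcp',(s['tool_pos']*1000).round(1),'yaw',round(a,3),'down',R[:,0].round(3),'F',s['ft_force'].round(1),'open',round(s['opening']*1000,1),'q',s['joint_pos'].round(2))
E
python3 -c "
from h import *;st()"
```

```text
t 0.1 tcp [ 222.9 -583.6  230.6] yaw 0.365 down [-0.     0.001 -1.   ] F [ 0.2 -0.1  1. ] open 85.6 q [ 1.18  0.33 -0.06  1.46  0.02  1.35 -0.09]
```

Request:
carry_out --pt "20 50 -20 -0.04" --pt "20 50 -20 -0.04" --pt "30 50 -20 -0.04" --pt "30 50 -20 -0.035" --pt "30 50 -20 -0.03" --hand 0 --grip_force 35

```text
clock: 0.6
tool_pos: [0.3312, -0.3733, 0.1471]
ee_rot: [0.574, 1.571, -2.39]
ft_force: [1.0, -0.3, -0.2]
opening: 0.0854
```

Request:
carry_out --pt "21 47 -20 0" --pt "21 46 -20 0" --pt "0 0 0 0" --pt "0 0 0 0"

```text
clock: 1.0
tool_pos: [0.3692, -0.2895, 0.111]
ee_rot: [-0.615, 1.57, 2.709]
ft_force: [-0.5, -0.4, 0.6]
opening: 0.0854
```

```bash
python3 -c "
from h import *;st()"
```

```text
t 1.0 tcp [ 369.2 -289.5  111. ] yaw 0.182 down [-0.001  0.    -1.   ] F [-0.5 -0.4  0.6] open 85.4 q [ 0.84  0.12 -0.28  1.99  0.04  1.04 -0.85]
```

Request:
carry_out --pt "13 25 -20 0" --pt "13 24 -20 0" --pt "0 0 0 0"

```text
clock: 1.3
tool_pos: [0.3951, -0.2391, 0.0696]
ee_rot: [-1.026, 1.568, 2.298]
ft_force: [-0.8, -0.8, 0.7]
opening: 0.0855
```

Run:
```python
from h import *
st()
p,d=capture("scene");cv2.imwrite("pics/s1.png",cv2.resize(p[80:230,200:400,::-1],None,fx=4,fy=4))
```

```text
t 1.3 tcp [ 395.1 -239.1   69.6] yaw 0.182 down [-0.002  0.002 -1.   ] F [-0.8 -0.8  0.7] open 85.5 q [ 0.76  0.17 -0.33  2.04  0.06  0.95 -1.  ]
```

View pics/s1.png

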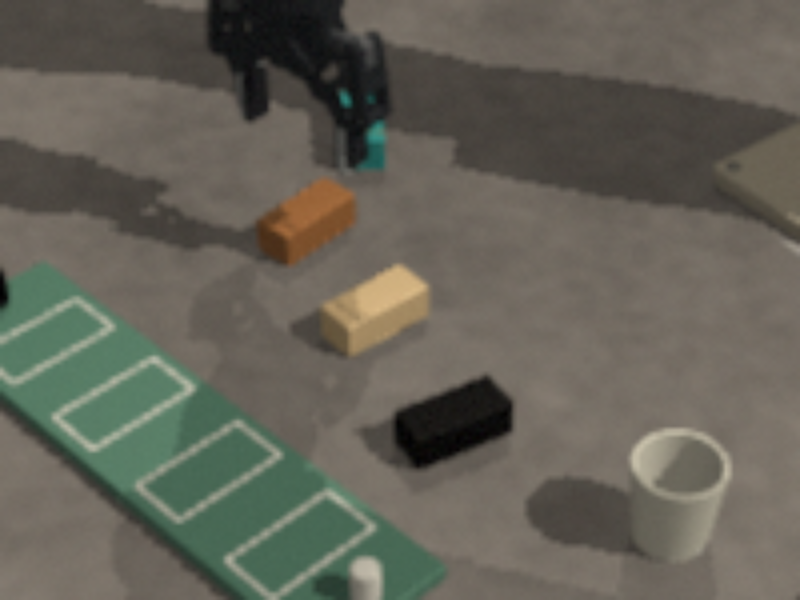

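The gripper hangs behind and above honey because of its height. It hides part of the turquoise decoy at crop (375,145), and honey at (308,220) is free. I descend.

Request:
carry_out --pt "0 -1 -25 0" --pt "0 0 -20 0" --pt "0 0 -15 0" --pt "0 0 -6 0" --pt "0 0 0 0"

```text
clock: 1.85
tool_pos: [0.3946, -0.2435, 0.0053]
ee_rot: [0.016, 1.57, -2.948]
ft_force: [-0.5, -0.7, 0.9]
opening: 0.0848
```

Request:
carry_out --pt "0 0 0 0" --pt "0 0 0 0" --pt "0 0 0 0" --pt "0 0 0 0" --pt "0 0 0 0" --hand 1

```text
clock: 2.35
tool_pos: [0.3956, -0.2427, 0.006]
ee_rot: [2.205, 1.57, -0.757]
ft_force: [-1.0, 0.4, 6.9]
opening: 0.0318
```

Run:
```python
from h import *
st()
p,d=capture("scene");cv2.imwrite("pics/s2.png",cv2.resize(p[80:230,200:400,::-1],None,fx=4,fy=4))
```

```text
t 2.35 tcp [ 395.6 -242.7    6. ] yaw 0.18 down [ 0.001 -0.001 -1.   ] F [-1.   0.4  6.9] open 31.8 q [ 0.75  0.27 -0.32  2.08  0.12  0.81 -1.04]
```

View pics/s2.png

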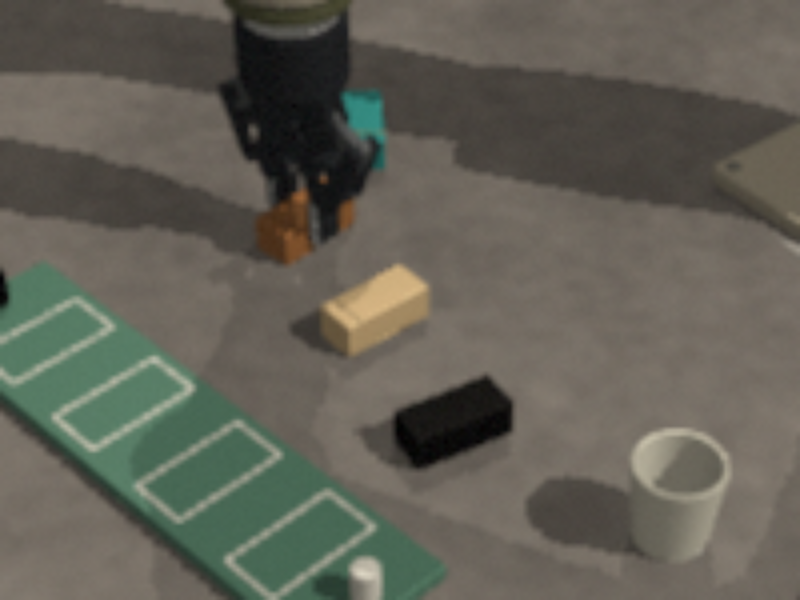

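Request:
carry_out --pt "0 0 30 0" --pt "0 0 40 0" --pt "30 30 5 -0.02" --pt "35 30 0 -0.02" --pt "35 30 0 -0.02"

```text
clock: 2.9
tool_pos: [0.4963, -0.1516, 0.0811]
ee_rot: [2.37, 1.569, -0.654]
ft_force: [0.6, -1.5, -1.1]
opening: 0.0311
```

Request:
carry_out --pt "35 30 0 0" --pt "30 30 0 0" --pt "20 15 0 0" --pt "0 0 0 0" --pt "0 0 0 0"

```text
clock: 3.4
tool_pos: [0.5799, -0.077, 0.0799]
ee_rot: [-0.188, 1.57, 3.075]
ft_force: [-0.2, -0.3, -0.8]
opening: 0.0314
```

Run:
```python
from h import *
st()
```

```text
t 3.4 tcp [579.9 -77.   79.9] yaw 0.121 down [-0.001  0.    -1.   ] F [-0.2 -0.3 -0.8] open 31.4 q [ 0.41  0.41 -0.43  1.72  0.19  1.05 -1.54]
```

Request:
carry_out --pt "6 4 -20 -0.006" --pt "0 0 -20 0" --pt "0 0 0 0"

```text
clock: 3.7
tool_pos: [0.5835, -0.0746, 0.0378]
ee_rot: [-0.072, 1.566, -3.102]
ft_force: [-1.3, 0.1, -1.6]
opening: 0.0311
```

Run:
```python
from h import *
st()
for n,w in(("top",(140,290,300,450)),("scene",(130,280,180,380))):
    p,d=capture(n);cv2.imwrite(f"pics/{n}3.png",cv2.resize(p[w[0]:w[1],w[2]:w[3],::-1],None,fx=4,fy=4))
```

```text
t 3.7 tcp [583.5 -74.6  37.8] yaw 0.112 down [-0.005 -0.    -1.   ] F [-1.3  0.1 -1.6] open 31.1 q [ 0.39  0.47 -0.42  1.73  0.22  0.99 -1.57]
```

View pics/scene3.png

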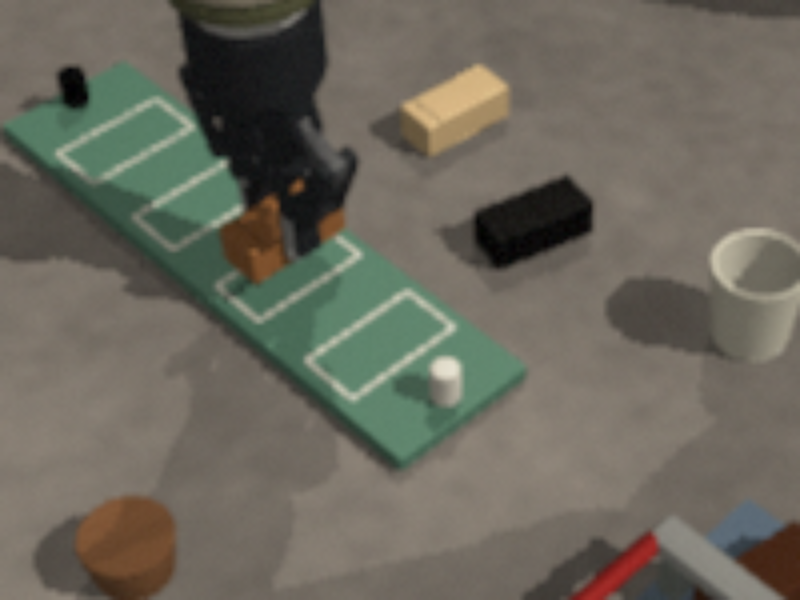

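Honey is held over the second outline from the white post, at crop (285,265). I lower it.

Request:
carry_out --pt "3 2 -6 0" --pt "0 0 -4 0" --pt "0 0 0 0"

```text
clock: 4.1
tool_pos: [0.589, -0.0713, 0.0302]
ee_rot: [0.094, 1.57, -2.934]
ft_force: [0.1, -0.1, -0.5]
opening: 0.0313
```

Run:
```python
from h import *
st()
```

```text
t 4.1 tcp [589.  -71.3  30.2] yaw 0.114 down [-0. -0. -1.] F [ 0.1 -0.1 -0.5] open 31.3 q [ 0.38  0.49 -0.42  1.73  0.23  0.97 -1.58]
```

Request:
carry_out --pt "-2 -1 -6 0" --pt "0 0 -4 0" --pt "0 0 -2 0" --pt "0 0 0 0" --pt "0 0 0 0"

```text
clock: 4.6
tool_pos: [0.5872, -0.0723, 0.0183]
ee_rot: [2.588, 1.571, -0.44]
ft_force: [-0.5, 0.0, -0.6]
opening: 0.0314
```

Run:
```python
from h import *
st()
```

```text
t 4.6 tcp [587.2 -72.3  18.3] yaw 0.114 down [ 0. -0. -1.] F [-0.5  0.  -0.6] open 31.4 q [ 0.38  0.5  -0.41  1.74  0.24  0.95 -1.59]
```

Request:
carry_out --pt "0 0 0 0" --pt "0 0 0 0" --pt "0 0 0 0" --hand 0.4

```text
clock: 4.9
tool_pos: [0.5872, -0.0723, 0.0184]
ee_rot: [2.449, 1.571, -0.579]
ft_force: [-0.3, -0.7, -0.4]
opening: 0.0516
```

Request:
carry_out --pt "0 0 15 0" --pt "0 0 25 0" --pt "0 0 30 0" --pt "0 0 0 0"

```text
clock: 5.3
tool_pos: [0.5899, -0.0723, 0.0938]
ee_rot: [2.889, 1.563, -0.138]
ft_force: [0.2, -0.6, 0.3]
opening: 0.0508
```

Run:
```python
from h import *
st()
```

```text
t 5.3 tcp [589.9 -72.3  93.8] yaw 0.114 down [ 0.007 -0.001 -1.   ] F [ 0.2 -0.6  0.3] open 50.8 q [ 0.4   0.41 -0.44  1.69  0.19  1.08 -1.55]
```

Request:
carry_out --pt "-35 -12 0 -0.014" --pt "-35 -12 0 -0.014" --pt "-35 -12 0 -0.014" --pt "-35 -12 0 -0.014" --pt "-34 -12 0 -0.014" --hand 0.1

```text
clock: 5.8
tool_pos: [0.4117, -0.1327, 0.0888]
ee_rot: [2.457, 1.57, -0.642]
ft_force: [0.9, -1.0, 1.1]
opening: 0.0766
```

Request:
carry_out --pt "0 0 -20 0" --pt "0 0 -20 0" --pt "0 0 0 0" --pt "0 0 0 0"

```text
clock: 6.2
tool_pos: [0.4133, -0.1322, 0.0489]
ee_rot: [-1.223, 1.571, 1.963]
ft_force: [-0.4, 0.4, -0.6]
opening: 0.0766
```

Run:
```python
from m import *
st()
p,d=capture("top");p=p[:,:,::-1].copy();cv2.imwrite("pics/top4.png",cv2.resize(p[130:280,280:450],None,fx=4,fy=4))
RNG['honey']=((6,120,90),(22,255,255))
for k,v in blocks("top",p,d,dict(honey=(.585,-.073)),["honey"],zt=.039,zlo=.034,zhi=.045).items():print(k,*v)
```

```text
t 6.2 tcp [ 413.3 -132.2   48.9] yaw 0.044 down [-0.  0. -1.] F [-0.4  0.4 -0.6] open 76.6 q [ 0.6   0.15 -0.42  2.12  0.08  0.89 -1.38]
honey [584.7 -72.9] [31.2 69.9] 0.102 224 [584.8 -73. ] 0.0393
```

View pics/top4.png

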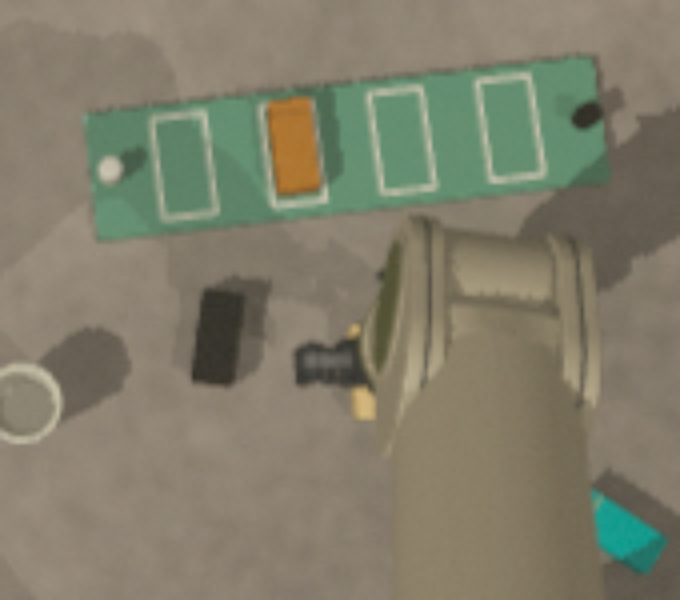

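Honey measures (584.7, -72.9) against its outline (585.2, -73.4), so it is well inside. Next is pale.

Request:
carry_out --pt "0 0 -20 0" --pt "0 0 -15 0" --pt "0 0 -8 0" --pt "0 0 0 0" --pt "0 0 0 0"

```text
clock: 6.75
tool_pos: [0.4137, -0.1324, 0.0061]
ee_rot: [2.741, 1.57, -0.357]
ft_force: [-0.3, 0.3, 1.3]
opening: 0.077
```

Request:
carry_out --pt "0 0 0 0" --pt "0 0 0 0" --pt "0 0 0 0" --pt "0 0 0 0" --pt "0 0 0 0" --hand 1

```text
clock: 7.25
tool_pos: [0.4135, -0.1325, 0.0059]
ee_rot: [2.473, 1.57, -0.625]
ft_force: [-0.8, 0.7, 6.4]
opening: 0.0314
```

Run:
```python
from h import *
st()
```

```text
t 7.25 tcp [ 413.5 -132.5    5.9] yaw 0.044 down [ 0.001 -0.    -1.   ] F [-0.8  0.7  6.4] open 31.4 q [ 0.59  0.22 -0.41  2.15  0.13  0.79 -1.43]
```

Request:
carry_out --pt "0 0 30 0" --pt "0 0 40 0" --pt "20 20 10 0.02" --pt "30 30 0 0.02" --pt "30 30 0 0.02"

```text
clock: 7.75
tool_pos: [0.4943, -0.052, 0.0862]
ee_rot: [2.514, 1.569, -0.525]
ft_force: [0.1, -1.4, -0.9]
opening: 0.0315
```

Request:
carry_out --pt "30 25 0 0.011" --pt "30 22 0 0" --pt "20 17 0 0" --pt "0 0 0 0" --pt "0 0 0 0"

```text
clock: 8.25
tool_pos: [0.5729, 0.012, 0.0849]
ee_rot: [-0.272, 1.57, 2.985]
ft_force: [-0.8, -0.1, -0.5]
opening: 0.031
```

Run:
```python
from h import *
st()
```

```text
t 8.25 tcp [572.9  12.   84.9] yaw 0.116 down [-0.001  0.    -1.   ] F [-0.8 -0.1 -0.5] open 31.0 q [ 0.32  0.4  -0.51  1.74  0.22  1.06 -1.72]
```

Request:
carry_out --pt "3 0 -20 0" --pt "0 0 -20 0" --pt "0 0 -15 0" --pt "0 0 -6 0" --pt "0 0 0 0"

```text
clock: 8.75
tool_pos: [0.5754, 0.0112, 0.0238]
ee_rot: [0.054, 1.569, -2.973]
ft_force: [0.0, 0.4, 0.7]
opening: 0.0315
```

Request:
carry_out --pt "0 0 0 0" --pt "0 0 0 0"

```text
clock: 8.95
tool_pos: [0.5767, 0.0117, 0.0253]
ee_rot: [2.929, 1.569, -0.098]
ft_force: [-0.8, 0.2, -0.2]
opening: 0.0313
```

Run:
```python
from h import *
st()
```

```text
t 8.95 tcp [576.7  11.7  25.3] yaw 0.115 down [ 0.001 -0.    -1.   ] F [-0.8  0.2 -0.2] open 31.3 q [ 0.3   0.48 -0.49  1.78  0.27  0.95 -1.75]
```

Request:
carry_out --pt "0 0 -4 0" --pt "0 0 -3 0" --pt "0 0 0 0" --pt "0 0 0 0"

```text
clock: 9.35
tool_pos: [0.5764, 0.0117, 0.0179]
ee_rot: [2.461, 1.57, -0.565]
ft_force: [-3.0, 0.2, 7.7]
opening: 0.0316
```

Request:
carry_out --pt "0 0 0 0" --pt "0 0 0 0" --pt "0 0 0 0" --hand 0.45

```text
clock: 9.65
tool_pos: [0.576, 0.0116, 0.0172]
ee_rot: [0.278, 1.571, -2.749]
ft_force: [-0.3, -0.1, -0.2]
opening: 0.0471
```

Request:
carry_out --pt "0 0 15 0" --pt "0 0 25 0" --pt "0 0 30 0" --pt "0 0 0 0" --pt "0 0 0 0"

```text
clock: 10.15
tool_pos: [0.5768, 0.0116, 0.0887]
ee_rot: [2.867, 1.569, -0.16]
ft_force: [0.8, 0.7, -0.6]
opening: 0.0467
```

Run:
```python
from h import *
st()
```

```text
t 10.15 tcp [576.8  11.6  88.7] yaw 0.115 down [ 0.002 -0.    -1.   ] F [ 0.8  0.7 -0.6] open 46.7 q [ 0.32  0.4  -0.51  1.73  0.22  1.07 -1.72]
```

Request:
carry_out --pt "-30 -6 0 -0.05" --pt "-30 -6 0 -0.05" --pt "-30 -6 0 -0.05" --pt "-30 -5 0 -0.05" --pt "-16 -3 0 -0.05" --hand 0.1

```text
clock: 10.65
tool_pos: [0.4373, -0.0149, 0.0864]
ee_rot: [0.367, 1.568, -2.912]
ft_force: [0.8, 0.4, 1.0]
opening: 0.0767
```

Request:
carry_out --pt "0 0 -20 0" --pt "0 0 -20 0" --pt "0 0 0 0" --pt "0 0 0 0"

```text
clock: 11.05
tool_pos: [0.4397, -0.0142, 0.0472]
ee_rot: [-0.115, 1.569, 2.892]
ft_force: [0.4, -0.1, 0.8]
opening: 0.0766
```

Run:
```python
from m import *
st()
p,d=capture("scene");p=p[:,:,::-1].copy();cv2.imwrite("pics/s5.png",cv2.resize(p[110:260,180:380],None,fx=4,fy=4))
```

```text
t 11.05 tcp [439.7 -14.2  47.2] yaw -0.135 down [-0.002  0.    -1.   ] F [ 0.4 -0.1  0.8] open 76.6 q [ 0.41  0.17 -0.51  2.1   0.11  0.89 -1.86]
```

View pics/s5.png

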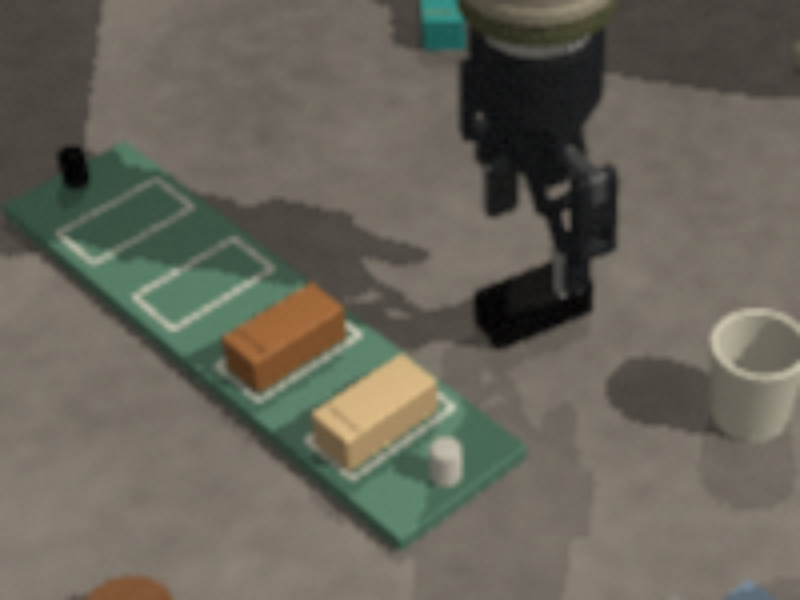

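Pale at (375,415) and honey at (285,340) sit inside their outlines, and the gripper is over charred at (535,300).

Request:
carry_out --pt "0 -1 -20 0" --pt "0 0 -14 0" --pt "0 0 -7 0" --pt "0 0 0 0" --pt "0 0 0 0"

```text
clock: 11.6
tool_pos: [0.4406, -0.0153, 0.0071]
ee_rot: [-3.134, 1.57, -0.127]
ft_force: [-0.3, 0.2, 0.4]
opening: 0.0769
```

Request:
carry_out --pt "0 0 0 0" --pt "0 0 0 0" --pt "0 0 0 0" --pt "0 0 0 0" --pt "0 0 0 0" --hand 1

```text
clock: 12.1
tool_pos: [0.4405, -0.0154, 0.0068]
ee_rot: [2.857, 1.57, -0.42]
ft_force: [-1.1, -0.6, 5.9]
opening: 0.0315
```

Run:
```python
from h import *
st()
```

```text
t 12.1 tcp [440.5 -15.4   6.8] yaw -0.135 down [ 0.001 -0.    -1.   ] F [-1.1 -0.6  5.9] open 31.5 q [ 0.39  0.25 -0.5   2.13  0.16  0.8  -1.91]
```

Request:
carry_out --pt "0 0 35 0" --pt "0 0 45 0" --pt "15 -30 0 0.05" --pt "20 -40 0 0.05" --pt "20 -40 0 0.05"

```text
clock: 12.6
tool_pos: [0.4959, -0.1267, 0.0871]
ee_rot: [2.454, 1.569, -0.67]
ft_force: [0.7, 0.7, -0.1]
opening: 0.031
```

Request:
carry_out --pt "25 -40 0 0.05" --pt "30 -40 0 0.05" --pt "30 -36 0 0" --pt "25 0 0 0" --pt "0 0 0 0"

```text
clock: 13.1
tool_pos: [0.6072, -0.2416, 0.0856]
ee_rot: [-2.289, 1.569, 0.967]
ft_force: [-0.2, 0.9, -0.7]
opening: 0.031
```

Request:
carry_out --pt "0 0 0 0" --pt "0 0 0 0"

```text
clock: 13.3
tool_pos: [0.6044, -0.2409, 0.0862]
ee_rot: [-0.133, 1.57, 3.124]
ft_force: [0.7, 0.2, 0.9]
opening: 0.0318
```

Run:
```python
from h import *
st()
```

```text
t 13.3 tcp [ 604.4 -240.9   86.2] yaw 0.115 down [-0.001  0.    -1.   ] F [0.7 0.2 0.9] open 31.8 q [ 0.58  0.53 -0.36  1.53  0.2   1.12 -1.28]
```

Down 67 mm in total, to about z 19.

Request:
carry_out --pt "1 -1 -20 0" --pt "0 0 -20 0" --pt "0 0 -14 0" --pt "0 0 -6 0" --pt "0 0 0 0"

```text
clock: 13.8
tool_pos: [0.6055, -0.2422, 0.0258]
ee_rot: [-0.304, 1.57, 2.952]
ft_force: [-0.0, 0.9, -0.1]
opening: 0.0314
```

Request:
carry_out --pt "0 0 -4 0" --pt "0 0 -3 0" --pt "0 0 0 0" --pt "0 0 0 0"

```text
clock: 14.2
tool_pos: [0.6063, -0.2424, 0.0196]
ee_rot: [2.429, 1.57, -0.598]
ft_force: [0.6, -0.5, -0.3]
opening: 0.0313
```

Run:
```python
from h import *
st()
```

```text
t 14.2 tcp [ 606.3 -242.4   19.6] yaw 0.115 down [ 0. -0. -1.] F [ 0.6 -0.5 -0.3] open 31.3 q [ 0.57  0.6  -0.35  1.57  0.23  1.01 -1.3 ]
```

Request:
carry_out --pt "-1 0 -1 0" --pt "0 0 0 0"

```text
clock: 14.4
tool_pos: [0.6057, -0.2424, 0.019]
ee_rot: [2.737, 1.569, -0.29]
ft_force: [2.0, -0.2, 2.4]
opening: 0.0312
```

Request:
carry_out --pt "0 0 0 0" --pt "0 0 0 0" --pt "0 0 0 0" --hand 0.45

```text
clock: 14.7
tool_pos: [0.6049, -0.2423, 0.0182]
ee_rot: [-0.097, 1.57, -3.124]
ft_force: [0.2, 0.6, 0.2]
opening: 0.0469
```

Request:
carry_out --pt "0 0 15 0" --pt "0 0 25 0" --pt "0 0 40 0" --pt "0 0 40 0" --pt "0 0 0 0"

```text
clock: 15.2
tool_pos: [0.6084, -0.2431, 0.1462]
ee_rot: [2.664, 1.56, -0.363]
ft_force: [0.8, -0.1, 0.5]
opening: 0.047
```

Run:
```python
from h import *
st()
```

```text
t 15.2 tcp [ 608.4 -243.1  146.2] yaw 0.115 down [ 0.01  -0.004 -1.   ] F [ 0.8 -0.1  0.5] open 47.0 q [ 0.59  0.47 -0.37  1.47  0.18  1.22 -1.27]
```

Request:
carry_out --pt "0 45 0 0" --pt "0 48 0 0" --pt "0 48 0 0" --pt "0 48 0 0" --pt "0 48 0 0"

```text
clock: 15.7
tool_pos: [0.6049, -0.0035, 0.1393]
ee_rot: [2.697, 1.57, -0.33]
ft_force: [0.9, 0.7, -0.2]
opening: 0.0467
```

Request:
carry_out --pt "-3 48 0 0" --pt "-3 48 0 0" --pt "-3 48 0 0" --pt "-3 48 0 -0.015" --pt "-3 43 0 0" --hand 0.3

```text
clock: 16.2
tool_pos: [0.5896, 0.2322, 0.1393]
ee_rot: [-2.802, 1.57, 0.439]
ft_force: [0.4, -1.2, 0.2]
opening: 0.0595
```

Request:
carry_out --pt "0 0 0 0" --pt "0 0 0 0"

```text
clock: 16.4
tool_pos: [0.5897, 0.2311, 0.1389]
ee_rot: [-2.616, 1.57, 0.628]
ft_force: [-0.3, -1.1, -0.8]
opening: 0.0598
```

Run:
```python
from m import *
st()
p,d=capture("top");p=p[:,:,::-1].copy();cv2.imwrite("pics/top6.png",cv2.resize(p[120:270,190:450],None,fx=3,fy=3))
RNG['honey']=((6,120,90),(22,255,255))
for k,v in blocks("top",p,d,dict(honey=(.585,-.073),pale=(.576,.011),char=(.605,-.242)),["honey","pale","char"],zt=.039,zlo=.034,zhi=.045).items():print(k,*v)
```

```text
t 16.4 tcp [589.7 231.1 138.9] yaw 0.102 down [ 0.  0. -1.] F [-0.3 -1.1 -0.8] open 59.8 q [-0.03  0.47 -0.55  1.53  0.25  1.21 -2.09]
honey [584.6 -72.8] [31.3 70. ] 0.106 231 [584.6 -73. ] 0.0393
pale [576.5  11.2] [30.8 69.7] 0.114 228 [576.2  11.3] 0.0397
char [ 603.9 -242.4] [32.4 70.3] 0.11 231 [ 604.1 -242.1] 0.0392
```

View pics/top6.png

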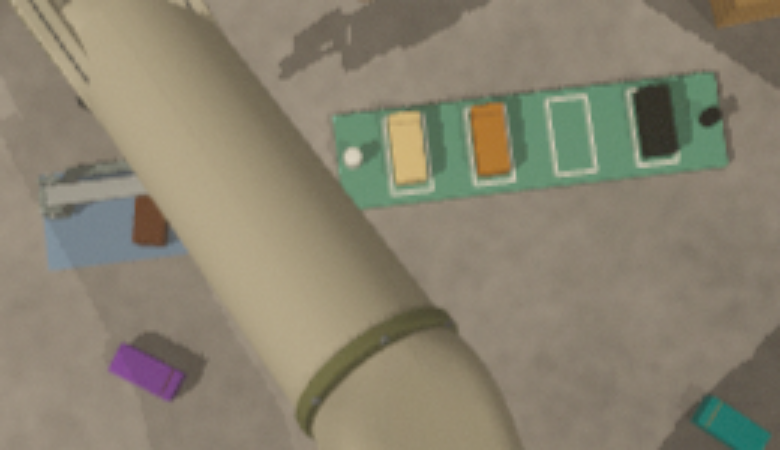

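The three loose samples measure within 2 mm of their outline centres. Now I go down to the red pin.

Request:
carry_out --pt "0 0 -30 0" --pt "0 0 -30 0" --pt "0 0 -10 0" --pt "0 0 0 0" --pt "0 0 0 0"

```text
clock: 16.95
tool_pos: [0.591, 0.2294, 0.0698]
ee_rot: [-3.015, 1.569, 0.225]
ft_force: [-0.2, 0.7, 1.0]
opening: 0.0594
```

Run:
```python
from h import *
st()
p,d=capture("scene");cv2.imwrite("pics/s7.png",cv2.resize(p[200:350,270:470,::-1],None,fx=4,fy=4))
```

```text
t 16.95 tcp [591.  229.4  69.8] yaw 0.099 down [ 0.001  0.    -1.   ] F [-0.2  0.7  1. ] open 59.4 q [-0.04  0.54 -0.53  1.59  0.29  1.09 -2.12]
```

View pics/s7.png

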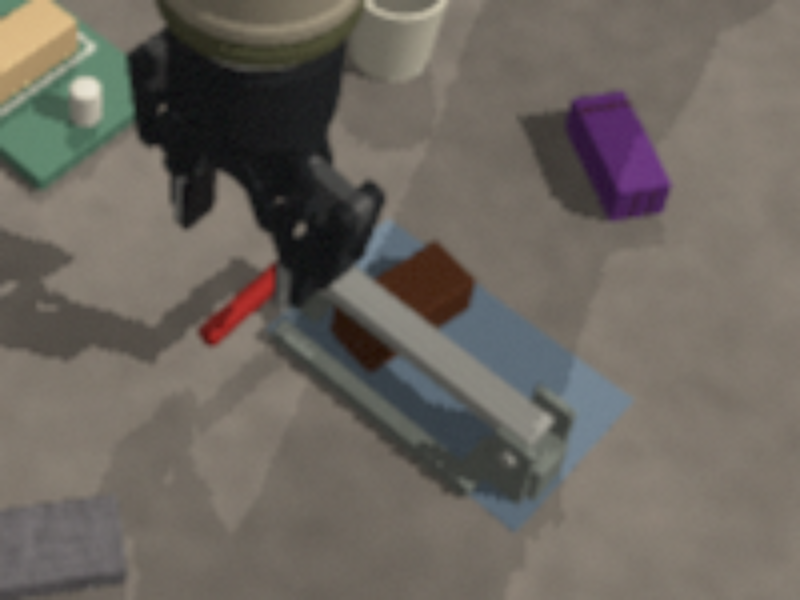

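The pin runs from (210,330) to (275,280), under the open fingers. I continue down to z ≈ 18.

Request:
carry_out --pt "0 1 -20 0" --pt "0 0 -20 0" --pt "0 0 -12 0" --pt "0 0 0 0" --pt "0 0 0 0"

```text
clock: 17.5
tool_pos: [0.5907, 0.2309, 0.0174]
ee_rot: [-2.862, 1.57, 0.379]
ft_force: [-0.5, -0.1, 0.2]
opening: 0.0593
```

Request:
carry_out --pt "0 0 0 0" --pt "0 0 0 0" --pt "0 0 0 0" --pt "0 0 0 0" --pt "0 0 0 0" --hand 1 --grip_force 25

```text
clock: 18.0
tool_pos: [0.5904, 0.2312, 0.0167]
ee_rot: [-2.579, 1.57, 0.663]
ft_force: [0.1, 1.7, 0.7]
opening: 0.0108
```

Run:
```python
from h import *
st()
p,d=capture("scene");cv2.imwrite("pics/s8.png",cv2.resize(p[200:350,270:470,::-1],None,fx=4,fy=4))
```

```text
t 18.0 tcp [590.4 231.2  16.7] yaw 0.1 down [ 0.001  0.001 -1.   ] F [0.1 1.7 0.7] open 10.8 q [-0.06  0.6  -0.51  1.62  0.33  1.01 -2.14]
```

View pics/s8.png

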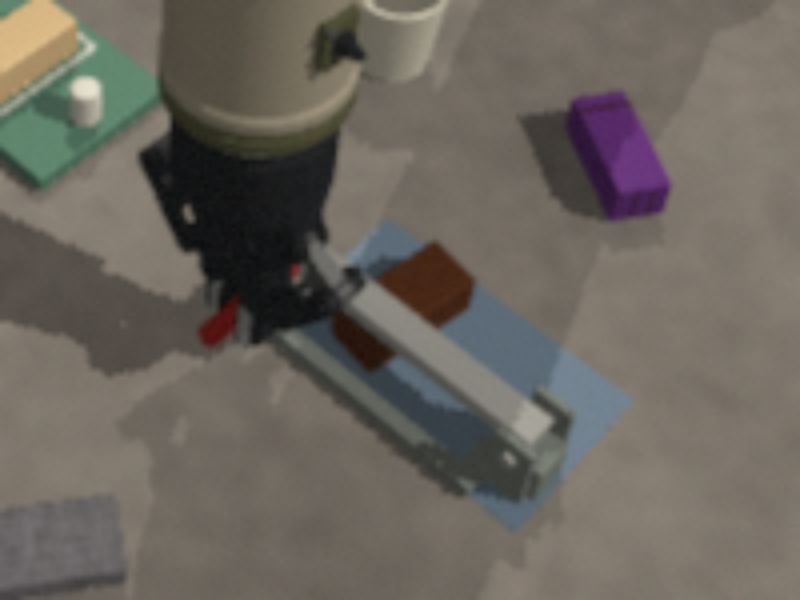

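Request:
carry_out --pt "0 0.4 11 0" --pt "0 1.2 11 0" --pt "-0.2 2 10.5 0" --pt "-0.3 2.9 10.5 0" --pt "0 0 0 0"

```text
clock: 18.55
tool_pos: [0.5896, 0.2377, 0.0608]
ee_rot: [2.816, 1.57, -0.225]
ft_force: [-0.6, 2.2, -0.6]
opening: 0.0108
```

Run:
```python
from h import *
st()
```

```text
t 18.55 tcp [589.6 237.7  60.8] yaw 0.1 down [ 0.001 -0.    -1.   ] F [-0.6  2.2 -0.6] open 10.8 q [-0.06  0.55 -0.52  1.59  0.3   1.08 -2.13]
```

Request:
carry_out --pt "-0.4 3.6 10.3 0" --pt "-0.4 4.3 9.9 0" --pt "-0.5 5.1 9.6 0" --pt "-0.6 5.8 9.2 0" --pt "0 0 0 0"

```text
clock: 19.05
tool_pos: [0.5875, 0.2556, 0.1]
ee_rot: [1.393, 1.569, -1.649]
ft_force: [-4.0, -6.1, 2.9]
opening: 0.0106
```

Run:
```python
from h import *
st()
p,d=capture("scene");cv2.imwrite("pics/s9.png",cv2.resize(p[200:350,270:470,::-1],None,fx=4,fy=4))
```

```text
t 19.05 tcp [587.5 255.6 100. ] yaw 0.1 down [-0.    -0.002 -1.   ] F [-4.  -6.1  2.9] open 10.6 q [-0.08  0.52 -0.54  1.54  0.28  1.16 -2.15]
```

View pics/s9.png

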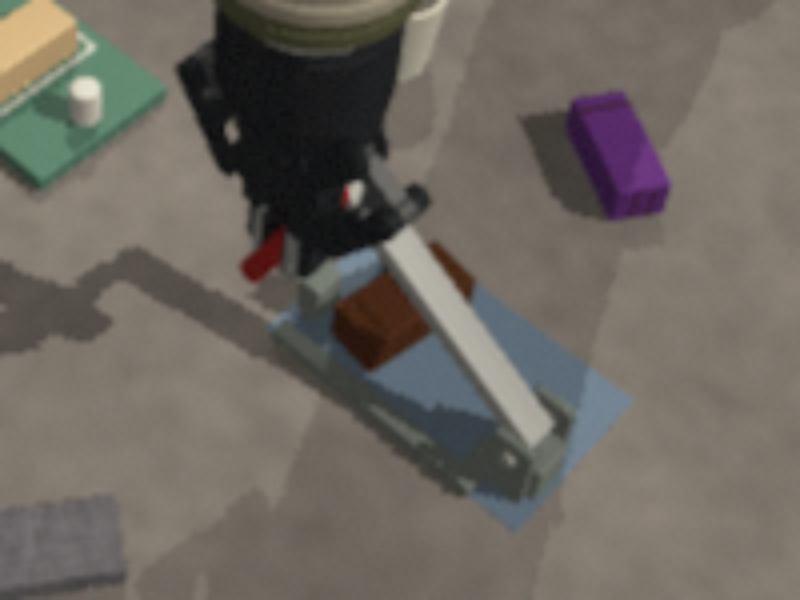

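The bar is rising with the pin still in the pads, at (270,250).

Request:
carry_out --pt "-0.6 6.4 8.5 0" --pt "-0.7 7.1 8.2 0" --pt "-0.8 7.7 7.5 0" --pt "-0.8 8.2 7 0" --pt "0 0 0 0"

```text
clock: 19.6
tool_pos: [0.5847, 0.2835, 0.132]
ee_rot: [1.424, 1.566, -1.619]
ft_force: [-9.8, -14.1, 15.2]
opening: 0.0111
```

Request:
carry_out --pt "-0.9 8.7 6.4 0" --pt "-0.9 9.2 5.8 0" --pt "-1 9.6 5 0" --pt "-1 9.9 4.3 0" --pt "0 0 0 0"

```text
clock: 20.1
tool_pos: [0.5806, 0.324, 0.1542]
ee_rot: [3.057, 1.569, 0.016]
ft_force: [-7.8, -7.2, 16.4]
opening: 0.0108
```

Run:
```python
from h import *
st()
```

```text
t 20.1 tcp [580.6 324.  154.2] yaw 0.101 down [ 0.001  0.    -1.   ] F [-7.8 -7.2 16.4] open 10.8 q [-0.18  0.53 -0.56  1.42  0.28  1.27 -2.23]
```

Request:
carry_out --pt "-1.2 10.2 5.5 0" --pt "-1.2 10.5 4.3 0" --pt "-1.2 10.7 2.5 0" --pt "-1.2 10.8 1.5 0" --pt "0 0 0 0"

```text
clock: 20.6
tool_pos: [0.5752, 0.3678, 0.1655]
ee_rot: [-1.661, 1.569, 1.583]
ft_force: [-4.5, -0.1, 4.8]
opening: 0.0109
```

Run:
```python
from h import *
st()
```

```text
t 20.6 tcp [575.2 367.8 165.5] yaw 0.103 down [-0.     0.002 -1.   ] F [-4.5 -0.1  4.8] open 10.9 q [-0.25  0.56 -0.56  1.35  0.29  1.31 -2.29]
```

Request:
carry_out --pt "-1.1 10.9 0.7 0" --pt "-1.1 10.9 -0.4 0" --pt "-1.1 10.8 -1.2 0" --pt "-1.1 10.6 -2 0" --pt "-1 10.4 -3 0"

```text
clock: 21.1
tool_pos: [0.57, 0.4192, 0.1591]
ee_rot: [0.014, 1.57, -3.027]
ft_force: [-6.6, -3.0, -0.2]
opening: 0.011
```

Request:
carry_out --pt "0 0 0 0" --pt "0 0 0 0"

```text
clock: 21.3
tool_pos: [0.5699, 0.4193, 0.1588]
ee_rot: [-0.555, 1.569, 2.687]
ft_force: [-7.0, 0.6, 0.8]
opening: 0.011
```

Run:
```python
from h import *
st()
p,d=capture("scene");cv2.imwrite("pics/s10.png",cv2.resize(p[170:350,250:490,::-1],None,fx=3.3,fy=3.3))
```

```text
t 21.3 tcp [569.9 419.3 158.8] yaw 0.101 down [-0.002  0.001 -1.   ] F [-7.   0.6  0.8] open 11.0 q [-0.34  0.62 -0.56  1.28  0.32  1.34 -2.36]
```

View pics/s10.png

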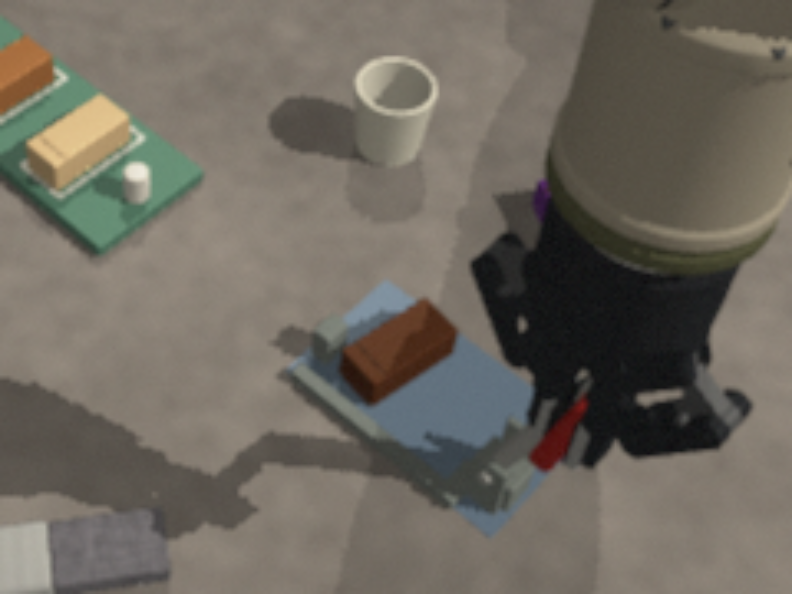

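The bar stands up at about 1.9 rad. Brown is fully exposed at crop (400,350). I release the pin and lift off vertically.

Request:
carry_out --pt "0 0 0 0" --pt "0 0 0 0" --pt "0 0 0 0" --hand 0.5

```text
clock: 21.65
tool_pos: [0.5717, 0.4179, 0.1593]
ee_rot: [3.135, 1.57, 0.092]
ft_force: [-0.2, 0.5, 0.0]
opening: 0.0429
```

Request:
carry_out --pt "0 0 15 0" --pt "0 0 25 0" --pt "0 0 30 0" --pt "0 0 20 0" --pt "0 0 0 0"

```text
clock: 22.15
tool_pos: [0.5719, 0.4195, 0.2542]
ee_rot: [-2.564, 1.564, 0.677]
ft_force: [-0.8, 0.2, 0.5]
opening: 0.0427
```

Run:
```python
from h import *
st()
```

```text
t 22.15 tcp [571.9 419.5 254.2] yaw 0.099 down [ 0.005  0.004 -1.   ] F [-0.8  0.2  0.5] open 42.7 q [-0.35  0.57 -0.57  1.14  0.3   1.5  -2.33]
```

Now move away toward −y, clear of the jig, so the top camera can see it.

Request:
carry_out --pt "0 -45 0 0" --pt "0 -45 0 0" --pt "0 -45 0 0" --pt "0 -45 0 0" --pt "0 -45 0 0"

```text
clock: 22.65
tool_pos: [0.5706, 0.1915, 0.2492]
ee_rot: [2.562, 1.57, -0.48]
ft_force: [1.1, 0.3, -0.2]
opening: 0.0429
```

Request:
carry_out --pt "0 -45 0 0" --pt "0 -45 0 0" --pt "0 0 0 0" --pt "0 0 0 0" --hand 0.2

```text
clock: 23.05
tool_pos: [0.571, 0.1022, 0.2493]
ee_rot: [2.378, 1.57, -0.666]
ft_force: [1.1, 0.7, -0.4]
opening: 0.0684
```

Run:
```python
from m import *
st()
win=dict(brown=(.515,.27))
for n in("top","scene"):
    p,d=capture(n);p=p[:,:,::-1].copy()
    for k,v in blocks(n,p,d,win,["brown"],zlo=.0235,zhi=.031).items():print(n,k,*v)
    cv2.imwrite(f"pics/{n}11.png",cv2.resize(p[120:270,170:370] if n=="top" else p[180:330,280:480],None,fx=4,fy=4))
    W=cloud(n,d);m=(W[...,2]>.1)&(W[...,2]<.2)&(W[...,1]>.33)&(W[...,1]<.5)&(W[...,0]>.45)&(W[...,0]<.65)
    if m.any(): print(" high",m.sum(),W[m].min(0),W[m].max(0))
```

```text
t 23.05 tcp [571.  102.2 249.3] yaw 0.097 down [ 0. -0. -1.] F [ 1.1  0.7 -0.4] open 68.4 q [ 0.17  0.27 -0.51  1.54  0.13  1.37 -1.83]
top brown [514. 270.] [30.3 67.8] 0.017 202 [515.6 270.3] 0.0272
 high 261 [0.51162422 0.38249575 0.10021006] [0.59358482 0.42398423 0.18211513]
scene brown [519. 275.] [31.4 68.2] -0.065 414 [519.3 274.8] 0.0276
 high 463 [0.51389996 0.38671884 0.10050708] [0.59728668 0.42835872 0.1813956 ]
```

View pics/top11.png

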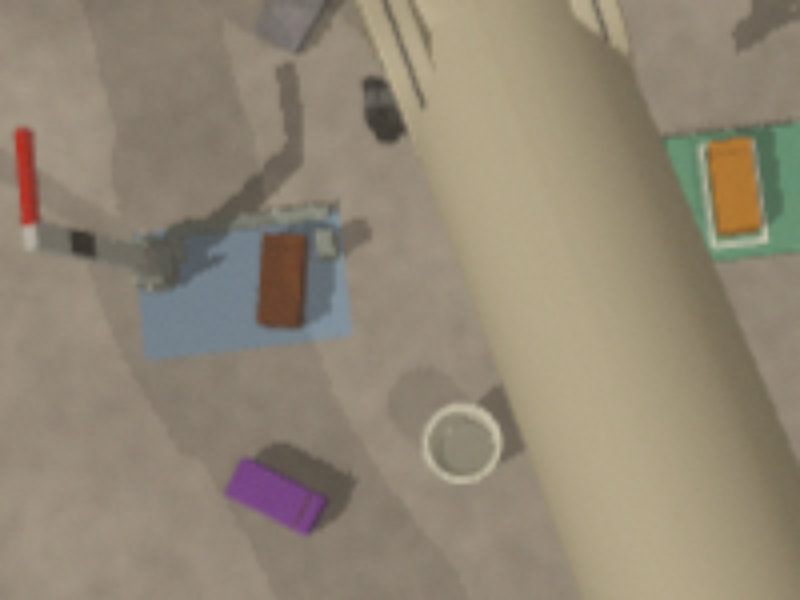

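View pics/scene11.png

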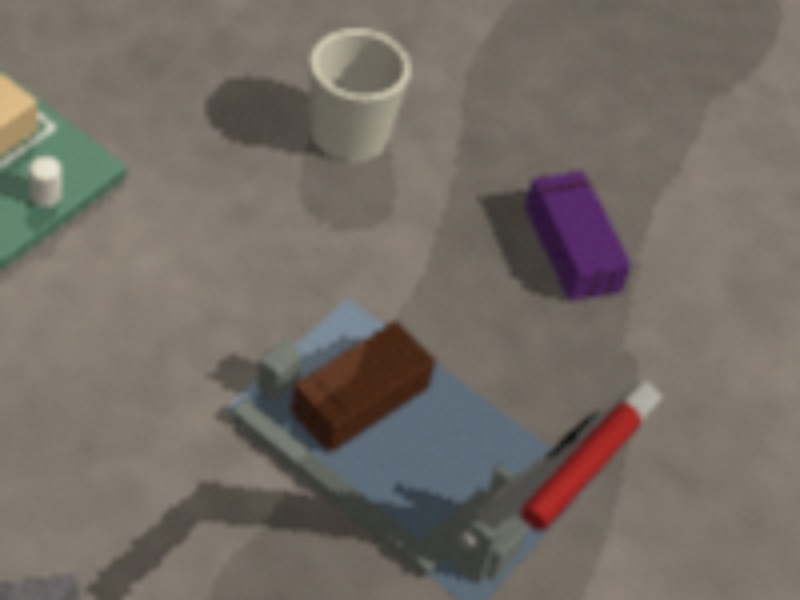

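The bar is clear, standing well up with the pin at (30,175) in the top crop. Brown at (283,280) is free, and the bar rest is close beside its far half. I will grip the near half at x ≈ 503, clear of the rest.

Request:
carry_out --pt "-15 40 0 -0.04" --pt "-15 40 0 -0.04" --pt "-15 40 -20 -0.04" --pt "-15 40 -30 -0.032" --pt "-8 9 -30 0" --hand 0.3

```text
clock: 23.65
tool_pos: [0.5003, 0.2781, 0.1701]
ee_rot: [-1.636, 1.567, 1.462]
ft_force: [-0.2, 1.0, -0.1]
opening: 0.06
```

Request:
carry_out --pt "0 0 -40 0" --pt "0 0 -40 0" --pt "0 0 -20 0" --pt "0 0 0 0" --pt "0 0 0 0"

```text
clock: 24.15
tool_pos: [0.5032, 0.2723, 0.071]
ee_rot: [-1.591, 1.57, 1.5]
ft_force: [-0.1, -0.2, 0.6]
opening: 0.0602
```

Run:
```python
from h import *
st()
p,d=capture("scene");cv2.imwrite("pics/s12.png",cv2.resize(p[180:330,280:480,::-1],None,fx=4,fy=4))
print(ray("top",[(251.2,184.2)],.028))
```

```text
t 24.15 tcp [503.2 272.3  71. ] yaw -0.05 down [ 0.     0.001 -1.   ] F [-0.1 -0.2  0.6] open 60.2 q [-0.11  0.42 -0.57  1.75  0.26  1.04 -2.39]
[[0.53142939 0.23623453 0.028     ]]
```

View pics/s12.png

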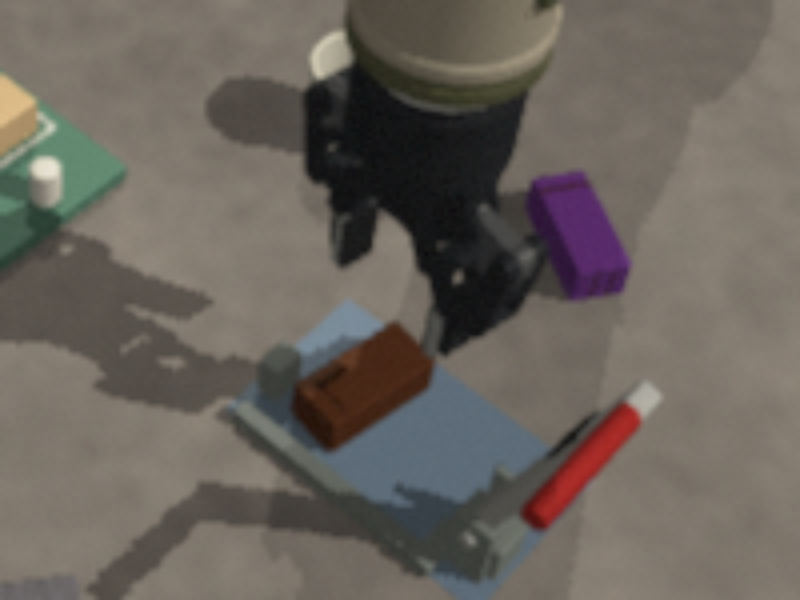

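The fingers straddle brown's near half at (395,350), and the rest at (280,370) is clear. I descend.

Request:
carry_out --pt "0 0 -25 0" --pt "0 0 -20 0" --pt "0 0 -14 0" --pt "0 0 -5 0" --pt "0 0 0 0"

```text
clock: 24.7
tool_pos: [0.5037, 0.2712, 0.0066]
ee_rot: [-2.45, 1.571, 0.639]
ft_force: [-0.8, -0.4, -0.0]
opening: 0.0597
```

Request:
carry_out --pt "0 0 0 0" --pt "0 0 0 0" --pt "0 0 0 0" --pt "0 0 0 0" --pt "0 0 0 0" --hand 1 --grip_force 45

```text
clock: 25.2
tool_pos: [0.5043, 0.2715, 0.0075]
ee_rot: [-2.667, 1.569, 0.422]
ft_force: [-0.7, 0.3, 6.5]
opening: 0.031
```

Run:
```python
from h import *
st()
```

```text
t 25.2 tcp [504.3 271.5   7.5] yaw -0.052 down [ 0.002  0.001 -1.   ] F [-0.7  0.3  6.5] open 31.0 q [-0.13  0.51 -0.54  1.79  0.32  0.93 -2.43]
```

Request:
carry_out --pt "0 0 20 0" --pt "0 0 40 0" --pt "0 0 45 0" --pt "5 -30 10 0.02" --pt "8 -45 0 0.03"

```text
clock: 25.7
tool_pos: [0.5171, 0.1986, 0.1244]
ee_rot: [-2.615, 1.565, 0.531]
ft_force: [1.3, -0.7, -1.8]
opening: 0.0311
```

Request:
carry_out --pt "8 -45 0 0.03" --pt "8 -45 0 0.03" --pt "8 -45 0 0.03" --pt "8 -45 0 0.027" --pt "8 -45 0 0"

```text
clock: 26.2
tool_pos: [0.5566, -0.031, 0.1218]
ee_rot: [2.656, 1.57, -0.37]
ft_force: [0.8, 0.4, -0.3]
opening: 0.0311
```

Request:
carry_out --pt "8 -45 0 0" --pt "10 -45 0 0" --pt "8 -40 0 0" --pt "0 0 0 0" --pt "0 0 0 0"

```text
clock: 26.7
tool_pos: [0.5823, -0.1599, 0.1212]
ee_rot: [-1.343, 1.571, 1.911]
ft_force: [-0.7, 1.0, -1.7]
opening: 0.0314
```

Run:
```python
from h import *
st()
p,d=capture("scene");cv2.imwrite("pics/s13.png",cv2.resize(p[110:290,180:420,::-1],None,fx=3.3,fy=3.3))
```

```text
t 26.7 tcp [ 582.3 -159.9  121.2] yaw 0.113 down [-0.  0. -1.] F [-0.7  1.  -1.7] open 31.4 q [ 0.51  0.4  -0.39  1.63  0.16  1.14 -1.38]
```

View pics/s13.png

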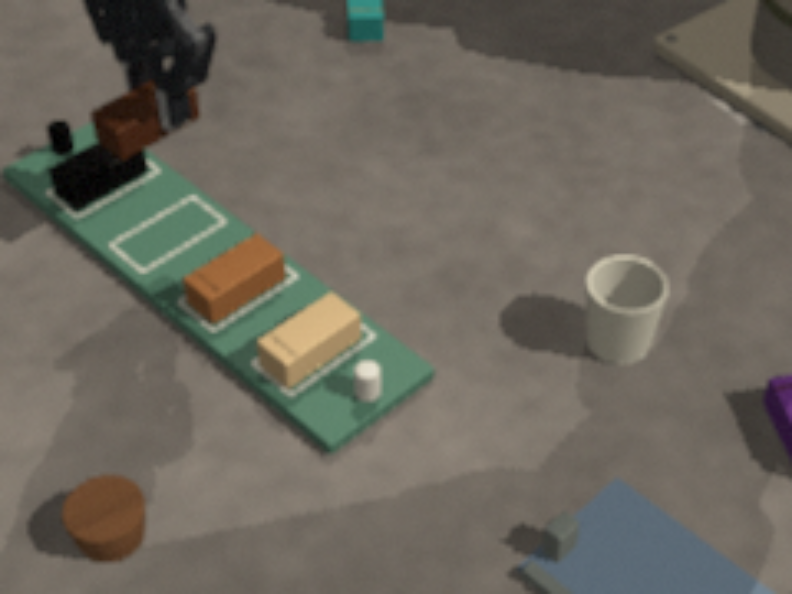

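Request:
carry_out --pt "2 1 -30 0" --pt "0 0 -30 0" --pt "0 0 -20 0" --pt "0 0 -10 0" --pt "0 0 0 0"

```text
clock: 27.25
tool_pos: [0.5838, -0.1566, 0.0304]
ee_rot: [-0.601, 1.569, 2.657]
ft_force: [0.0, -0.0, -0.4]
opening: 0.0308
```

Request:
carry_out --pt "0 0 0 0" --pt "0 0 0 0"

```text
clock: 27.45
tool_pos: [0.5854, -0.158, 0.0327]
ee_rot: [2.763, 1.569, -0.263]
ft_force: [-0.2, -0.1, -0.0]
opening: 0.0313
```

Run:
```python
from h import *
st()
p,d=capture("scene");cv2.imwrite("pics/s14.png",cv2.resize(p[110:230,180:340,::-1],None,fx=5,fy=5))
```

```text
t 27.45 tcp [ 585.4 -158.    32.7] yaw 0.115 down [ 0.002 -0.001 -1.   ] F [-0.2 -0.1 -0. ] open 31.3 q [ 0.48  0.5  -0.37  1.7   0.21  0.98 -1.42]
```

View pics/s14.png

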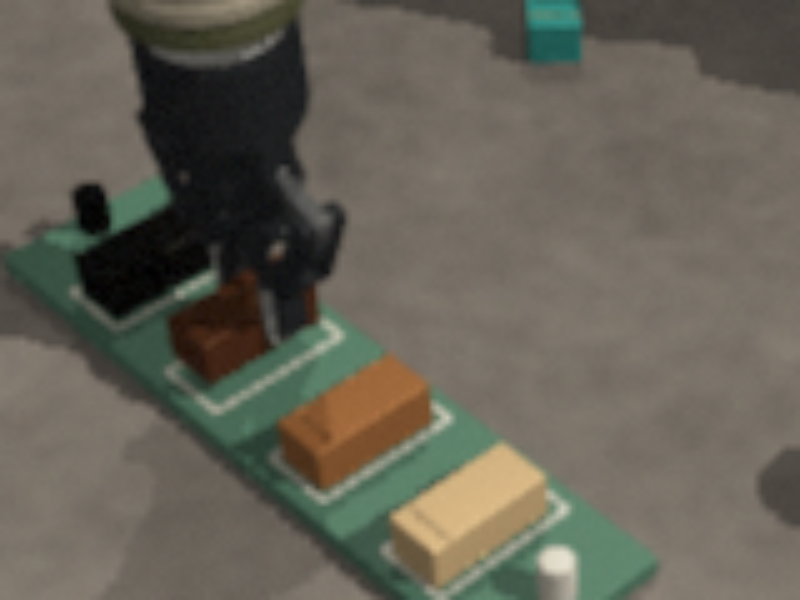

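Brown hangs over the third outline at (250,330), with its neighbours clear. Final lowering of about 13 mm.

Request:
carry_out --pt "-1 0 -6 0" --pt "0 0 -5 0" --pt "0 0 -2 0" --pt "0 0 0 0" --pt "0 0 0 0"

```text
clock: 28.0
tool_pos: [0.5834, -0.1583, 0.0195]
ee_rot: [1.254, 1.57, -1.773]
ft_force: [-8.1, 0.9, 16.6]
opening: 0.0311
```

Run:
```python
from h import *
st()
```

```text
t 28.0 tcp [ 583.4 -158.3   19.5] yaw 0.115 down [-0.    -0.001 -1.   ] F [-8.1  0.9 16.6] open 31.1 q [ 0.48  0.52 -0.37  1.71  0.22  0.96 -1.42]
```

Request:
carry_out --pt "0 0 0 0" --pt "0 0 0 0" --pt "0 0 0 0" --hand 0.45

```text
clock: 28.3
tool_pos: [0.5833, -0.1581, 0.0178]
ee_rot: [-0.371, 1.57, 2.886]
ft_force: [-0.1, -0.8, -0.1]
opening: 0.0468
```

Request:
carry_out --pt "0 0 15 0" --pt "0 0 25 0" --pt "0 0 40 0" --pt "0 0 30 0" --pt "-30 -20 0 0"

```text
clock: 28.8
tool_pos: [0.5586, -0.175, 0.1342]
ee_rot: [2.989, 1.561, -0.032]
ft_force: [-0.8, -0.9, -0.5]
opening: 0.0472
```

Request:
carry_out --pt "-30 -40 0 0" --pt "-30 -40 0 0" --pt "-30 -40 0 0" --pt "0 -40 0 0" --pt "0 0 0 0"

```text
clock: 29.3
tool_pos: [0.4609, -0.3446, 0.1294]
ee_rot: [1.549, 1.568, -1.486]
ft_force: [-0.8, -0.8, -0.7]
opening: 0.047
```

```bash
cat > fin.py <<'E'
from m import *
st()
RNG['honey']=((6,120,90),(22,255,255))
w=dict(honey=(.585,-.073),pale=(.576,.011),char=(.605,-.242),brown=(.595,-.157))
for n in ("top","scene"):
    p,d=capture(n);p=p[:,:,::-1].copy();cv2.imwrite(f"pics/{n}15.png",cv2.resize(p[120:270,170:450] if n=="top" else p[110:330,180:460],None,fx=2.8,fy=2.7))
    for k,v in blocks(n,p,d,w,zt=.039,zlo=.0355,zhi=.044).items():print(n,k,*v)
    W=cloud(n,d)
    m=(W[...,2]>.05)&(W[...,2]<.07)&(abs(W[...,0]-.39)<.06)&(abs(W[...,1]-.13)<.06)
    v,u=np.nonzero(m);r=cv2.minAreaRect((ray(n,np.c_[u,v],.06)[:,:2]*1000).astype(np.float32));print(n,"cup",r[0])
E
python3 fin.py
```

```text
t 29.3 tcp [ 460.9 -344.6  129.4] yaw 0.107 down [ 0.    -0.003 -1.   ] F [-0.8 -0.8 -0.7] open 47.0 q [ 0.81  0.32 -0.29  1.71  0.1   1.13 -0.98]
top pale [577.   11.3] [30.4 68.3] 0.131 201 [576.4  11.1] 0.0397
top honey [584.6 -72.6] [30.9 70. ] 0.106 210 [584.8 -73. ] 0.0393
top char [ 604.3 -243.1] [32.4 70.4] 0.085 217 [ 604.2 -242.9] 0.0395
top brown [ 593.8 -156.9] [31.1 69.3] 0.138 213 [ 593.5 -156.9] 0.0395
top cup (388.2936096191406, 130.46884155273438)
scene pale [579.4  17. ] [32.  64.7] 0.111 259 [578.5  16.3] 0.0396
scene honey [588.5 -67.1] [33.1 68.7] 0.097 264 [589.2 -67.9] 0.0395
scene char [ 608.1 -238.9] [34.6 71. ] 0.11 201 [ 609.  -238.5] 0.0395
scene brown [ 597.7 -151.3] [33.  67.7] 0.123 225 [ 598.1 -152.2] 0.0394
scene cup (394.8343505859375, 135.52589416503906)
```

View pics/top15.png

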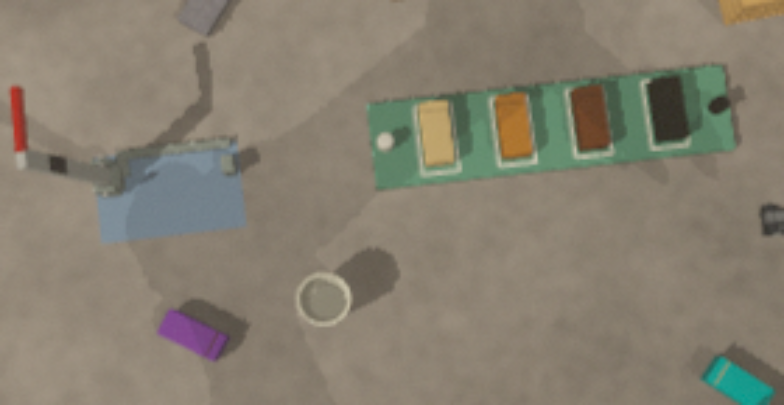

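View pics/scene15.png

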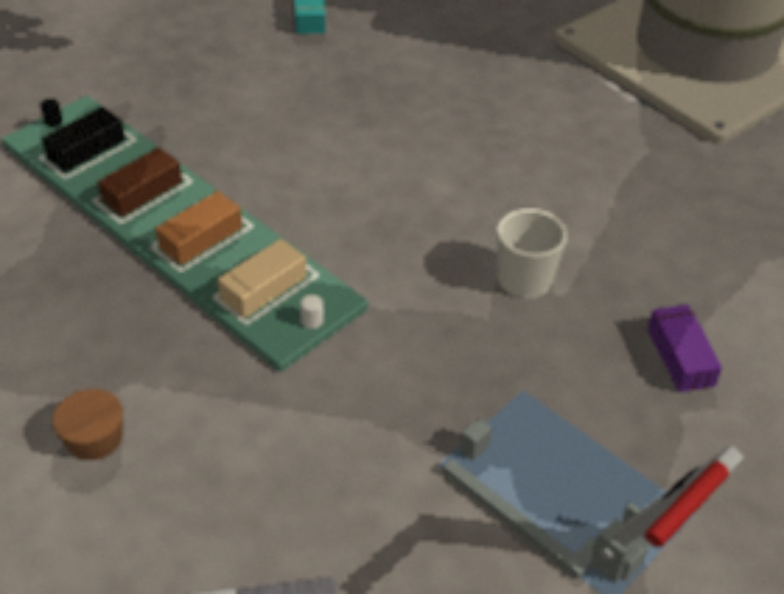

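Top camera: offsets from outline centres are at most 1.5 mm. The scene camera reads about (+4,+4.5) mm for all blocks, as it did at the start, which points to a bias. I check directly where the block feet sit against the painted lines.

Run:
```python
from h import *
p,d=capture("scene");p=p[:,:,::-1].copy()
p=cv2.resize(p[140:235,180:315],None,fx=5.9,fy=5.9,interpolation=cv2.INTER_CUBIC)
# draw ideal foot rectangles (70x32 at z=.012) at scene-camera outline centres
a=.115;R=np.array([[np.cos(a),-np.sin(a)],[np.sin(a),np.cos(a)]])
for c in[(576,13.1),(585.7,-71.7),(595.5,-156.3),(605.2,-240.6)]:
    q=np.array([[35,16],[35,-16],[-35,-16],[-35,16]])@R.T+c
    uv=(proj("scene",np.c_[q/1000,np.full(4,.012)])-[180,140]+.5)*5.9
    cv2.polylines(p,[uv.astype(int)],True,(255,0,255),1)
cv2.imwrite("pics/foot.png",p)
```

```text
(no output)
```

View pics/foot.png

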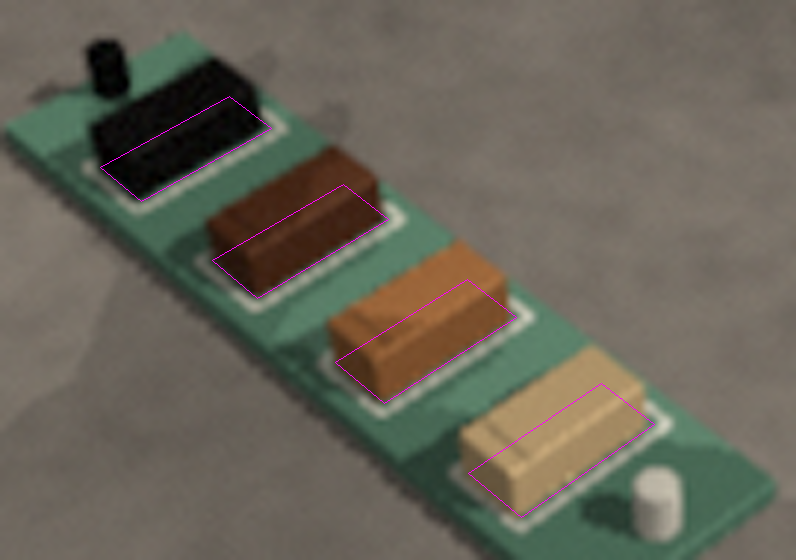

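The feet match the ideal rectangles (magenta) to about 1–2 mm, and white line shows on every visible side. The arm is clear, so I hand in.

```bash
python3 -c "
from workcell import *
print(close_job(),sense()['clock'])"
```

```text
the job is handed in; nothing more can be done
the job is handed in; nothing more can be done
```

The four samples lie on the green board in shade order: pale beside the white post, then honey, brown, and charred beside the black post. I swung the hold-down bar up to about 1.9 rad before taking brown out of the jig, and left it up. The job was handed in at about 29 s of the 133 s allowed.

**Last checks**
- **Top camera:** block centres are within about 2 mm of their outline centres, and yaw is within about 0.03 rad. Block tops read 39 mm, so they lie flat.
- **Foot overlay (scene camera):** the block feet sit inside the white lines to about 1–2 mm.
- **Cup:** the top camera reads exactly the same position as at the start.
- **Look-alikes:** the purple and turquoise blocks were not touched.
- **Forces:** the highest wrist force seen was about 23 N, while swinging the bar. Setting brown down reached about 18 N.

**Disagreement:** the scene camera put the block tops about 4–5 mm toward +x and +y compared with the top camera, from the start and for every block. The gripper's own position at the first grasp agreed with the top camera. I therefore treated the scene offset as a bias, and the foot overlay supported that.

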